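Stopper the flask and lift it off the warming plate

ROBOT

A 6-joint arm with a two-finger parallel gripper is mounted at the origin on the work surface. World frame = base frame: x ahead of the robot, y to its left, z up, the work surface at z = 0. Lengths are in mm, angles in rad, forces in N, time in s.
With the tool pointing down it reaches from about 275 to 1000 mm from the base axis. Payload 8.4 kg.
Tool frame: the origin (TCP) lies midway between the tips of the shut fingers; the grasp point (between the pads) lies 19 mm behind it; z points along the fingers, y is the line along which they close (so a half turn about z gives the same grasp; the last joint's range is limited). The gripper opens to 85 mm and grips with 20 to 120 N. Pads are 22 mm wide; open, the fingers measure 114 mm over their backs; the gripper's body (76 mm by 85 mm) begins 54 mm behind the grasp point. The pads swing forward as they close: fully open they stand 13 mm farther back than shut.
Start: joints at [-1.274, 0.353, 1.633, -0, 1.155, -0.002], TCP at [183.982, -597.309, 202.881] pointing down, gripper open.
Joint ranges: [-2.63, 2.63], [-0.92, 2.1], [0.06, 2.66], [-1.3, 4.44], [0, 2.69], [-3.02, 3.02]. Speed limits (rad/s): [2.22, 2.22, 2.79, 3.14, 3.14, 3.14].

INTERFACE

Orientations are given as [roll, pitch, yaw] about the fixed x, y, z axes, in that order (R = Rz(yaw) Ry(pitch) Rx(roll)).
In Python, from rig import r, imaging gives the robot as it stands. The module is installed in compiled form; this text tells all that it offers.
- The arm moves only by the tool arm_command, never from a script. Its argument "deltas" is a list of rows, each an object of numbers: "hand": the finger opening in mm, from 0 to 85.4; "tx", "ty", "tz": the shift along the tool's x, y, z in mm; "wx", "wy", "wz": the turn, a rotation vector about the tool's x, y, z in rad. A call has 1 to 8 rows; each row shifts and turns the commanded pose from where the row before left it, along the tool's axes as they then stand; what a row does not reach is not made up. A row lasts 1/8 s, in which the tool goes at most 62.5 mm and 10.7 degrees, less where a joint would pass 70% of its speed; a pose out of reach is approached as far as the arm can. A call with a gripper value outside its range is refused whole. The fingers move at their own pace and stop on an object; "squeeze" is the grip in N (left out, the last holds). Time passes only in rows, so rows that do not move let the fingers close. It gives the time, the measured TCP pose, the force, the opening and the grip force at its end, in the units of the state.
- r.sense(): the state, without advancing time (a new reading comes with each control period).
- imaging.grab_frame(name): name is "scene" or "top" or "wrist"; returns a dict with "image" (420x560x3 uint8, red, green, blue), "mtx" (3x3 intrinsics, pixels), "world_to_cam" (4x4, takes a point from world to camera coordinates). Camera axes: x right, y up, looking along -z (the intrinsics and any distortion apply to the point x, -y, -z); pixel columns grow to the right and rows downward; lengths in mm; the calibration is good to about 2 mm. A picture is of the moment at which its call begins. There is no depth.
- r.sign_off(): hands the job in; it is judged then, once.
The state is a dict: "clock": time; "qpos": joint angles; "qvel": joint speeds; "joint_efforts": joint torques, N m; "eef_pos": TCP position; "tcp_rot": TCP orientation; "contact_force": force on the tool from outside, world axes, zero at the start; "wrist_torque": the same for the moment, N m; "opening": opening from 0.0 (shut) to 1.0 (fully open); "grasp_force": force on a finger pad.
Only numpy, scipy, OpenCV 4.12 (cv2) and the standard library are available. Lean on these libraries where they do the work, as an engineer would, in place of code of your own. Each camera call takes 0.05 s, during which the arm holds its last target. There are 200 camera calls.

TASK

Take the black rubber stopper out of its rack and set it, not drop it, fully home in the neck of the conical flask while the flask stands on the warming plate. Then grip the flask itself, not the stopper, lift it with the stopper in it at least 8 cm clear of the plate, and finish while still holding it there, upright and steady: do not put it down or let go. Leave everything else where it is and do not tip the flask.

Things in the scene. Friction and masses are not known exactly. Their poses are not given: they have to be found in the camera images.
- stopper_head (a point): Black rubber stopper, 35 g, 44 mm tall: a straight round head, 34 wide and 18 tall (grip this), over a tapered plug 26 long, 27.4 wide under the head and 21 at the foot. Point: centre of the head, 9 mm below its top and 9 mm above its underside; z up. At the start the plug is in a hole of the rack, the head rests on the rack's top.
- flask_rim (a point): Clear glass conical flask, empty, 130 mm tall, base diameter 84, standing upright on the warming plate. This point is the centre of the mouth at the height of the rim, 130 mm above the flask's underside; z points up. The bore is 29 mm wide and straight for 48 mm. When the stopper is home its head rests on the rim, the stopper_head point 9 mm above this one.
- flask_neck (a point): The centre of the flask's neck, 22 mm below the rim and 108 mm above the flask's underside: the place to grip it. The neck is a straight tube, outer diameter 38 mm, from 82 mm above the underside up to the rim; below 82 mm it widens as a cone to the base. Weighs 120 to 210 g.
- flask: The whole flask; its origin is the centre of its underside, z up.
- plate: Warming plate, fixed: blue box with an aluminium top, 160 x 200 mm and 36 mm high (its top is 36 mm above its origin, which is the centre of its underside on the bench).
- rack: White plastic stopper rack, fixed block 75 x 200 mm, 45 mm high, with three holes of 31 mm, 65 mm apart along its y axis. Origin: centre of its underside. The stopper stands in one end hole and the funnel in the other; the middle hole is empty.
- funnel_c (a point): Bystander: white plastic funnel in the rack, 62 mm wide, its rim 29 mm above the rack's top. Point on its axis, 12 mm below the rim.
- dish_c (a point): Bystander: clear open culture dish, 54 mm wide, 14 mm high, on the warming plate beside the flask. Its centre.
- pen_c (a point): Bystander: white and blue marker pen, 135 mm long, 12 mm thick, lying on the bench between plate and rack. Its centre, long axis x.
- bottle_c (a point): Bystander: amber glass bottle, 70 mm wide, 160 mm tall, at the far side of the bench. Its centre.
- beaker_c (a point): Bystander: glass beaker, 68 mm wide, 90 mm tall, at the far side of the bench. Its centre.
- jar_c (a point): Bystander: white jar, 64 mm wide, 85 mm tall, at the far side of the bench. Its centre.
There are look-alikes about, which are no part of the job. There is more than one size of the part that bears stopper_head; the job needs the middle-sized.

How it is judged (in metres and radians):
On the way:
1. the stopper is home in the neck while the flask stands on the plate (z of stopper_head in the frame of flask_rim between 0.004 and 0.0125 m and horizontal distance between stopper_head and flask_rim below 0.006 m and angle between the z axis of stopper_head and the z axis of flask_rim, either way round below 0.12 rad and height (world z) of flask below 0.041 m and contact force between flask and plate above 0.3 N), for 0.2 s.
At the end, for the whole second after the job is handed in: The gripper holds the flask: underside over 75 mm above the plate top, touching nothing but the gripper and stopper, tilt under 0.10 rad, slower than 0.02 m/s and 0.15 rad/s; the stopper is home (head centre 4 to 12.5 mm above the rim, within 6 mm of its axis and 0.12 rad) (z of stopper_head in the frame of flask_rim between 0.004 and 0.0125 m and horizontal distance between stopper_head and flask_rim below 0.006 m and angle between the z axis of stopper_head and the z axis of flask_rim, either way round below 0.12 rad and height (world z) of flask above 0.111 m and angle between flask's own z axis and vertical below 0.1 rad and linear speed of flask below 0.02 m/s and angular speed of flask below 0.15 rad/s and contact force between the fingers and flask above 0.5 N and contact force between flask and plate below 0.1 N and contact force between flask and rack below 0.1 N and contact force between flask and funnel below 0.1 N and contact force between flask and dish below 0.1 N and contact force between flask and pen below 0.1 N and contact force between flask and bottle below 0.1 N and contact force between flask and beaker below 0.1 N and contact force between flask and jar below 0.1 N); the arm keeps its last pose, push and grip.
It fails at once if a bystander is moved more than 3 cm (distance of any of funnel_c, dish_c, pen_c, bottle_c, beaker_c, jar_c from where it was at the start of the episode above 0.03 m).
It fails at once if the flask is tipped more than 0.4 rad (angle between flask's own z axis and vertical above 0.4 rad).
It fails at once if the stopper is dropped at the neck from more than 2 cm above its seat (contact force between the fingers and stopper below 0.02 N and z of stopper_head in the frame of flask_rim above 0.03 m and horizontal distance between stopper_head and flask_rim below 0.035 m).
It also fails if it takes over 61 s, if anything falls off the work surface, if the arm or the gripper's body presses on something with over 40 N, if the wrist force passes 120 N, or if a joint passes its speed limit or range.

## Working session

There is one attempt and no reset: what is moved stays moved. The work goes in short steps, Python scripts to look and compute and a tool call to move; the robot and the scene stay as the last step left them, time stands still between calls to the robot, and variables do not carry over. Pictures are saved under pics/ and viewed, at most 10 in all, crops included, and the job is handed in when it is done.

Besides the shell and the picture viewer there is one more tool, called after "Call:" as name(argument=value, ...), one argument or row to a line, values as JSON. arm_command: Moves the arm, as the interface text tells. Its arguments: {"type":"object","properties":{"deltas":{"type":"array"},"squeeze":{"type":"number"}},"required":["deltas"]}

```bash
mkdir -p pics
cat > h.py <<'E'
import numpy as np, cv2
from rig import r, imaging
def grab(n,save=None):
    f=imaging.grab_frame(n)
    if save: cv2.imwrite('pics/'+save,f['image'][:,:,::-1])
    return f
def ray(f,u,v):
    K=np.array(f['mtx']);T=np.array(f['world_to_cam'])
    d=np.linalg.inv(K)@[u,v,1]; d=np.array([d[0],-d[1],-d[2]])
    R=T[:3,:3]; return -R.T@T[:3,3], R.T@d
def onz(f,u,v,z):
    c,d=ray(f,u,v); return c+d*(z-c[2])/d[2]
def proj(f,p):
    T=np.array(f['world_to_cam']);c=T[:3,:3]@p+T[:3,3]; q=np.array(f['mtx'])@[c[0],-c[1],-c[2]]; return q[:2]/q[2]
E
python3 - <<'E'
from h import *
for n in ['scene','top']:
    f=grab(n,n+'0.png'); print(n,ray(f,280,210),f['mtx'][0])
print(r.sense())
a=[cv2.imread(f'pics/{n}0.png') for n in ['scene','top']]
E
```

```text
scene (array([1038.61148085,  701.15479353,  723.98384303]), array([-0.4495366 , -0.67229926, -0.58819751])) [423.21729344   0.         282.4969183 ]
top (array([ 457.78269211,   39.02443697, 1086.0562526 ]), array([ 0.11587284,  0.00273278, -0.99342674])) [424.280076     0.         276.96534369]
{'clock': 0.1, 'qpos': array([-1.27443197e+00,  3.53573854e-01,  1.63405327e+00, -5.79998968e-05,
        1.15517798e+00, -2.41218918e-03]), 'qvel': array([-0.00078258, -0.00157721, -0.00120501, -0.00133146,  0.00098739,
        0.00048512]), 'joint_efforts': array([ 1.04387720e-03, -6.06355476e+01, -3.42818534e+01,  6.44469651e-05,
        3.79991528e-03,  1.09301858e-06]), 'eef_pos': array([ 183.81190787, -596.88830654,  202.24269162]), 'tcp_rot': array([-3.14038008e+00,  5.01089431e-05,  2.98800022e-01]), 'contact_force': array([-0.5207957 ,  1.08466308, -0.75351831]), 'wrist_torque': array([0.05292207, 0.03243096, 0.03230866]), 'grasp_force': 0.0, 'opening': 1.000647700954035}
```

View pics/scene0.png

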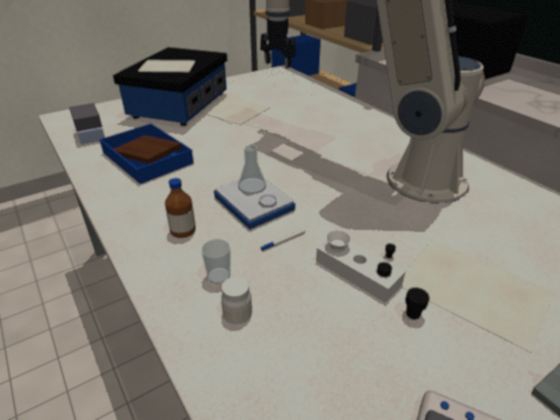

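View pics/top0.png

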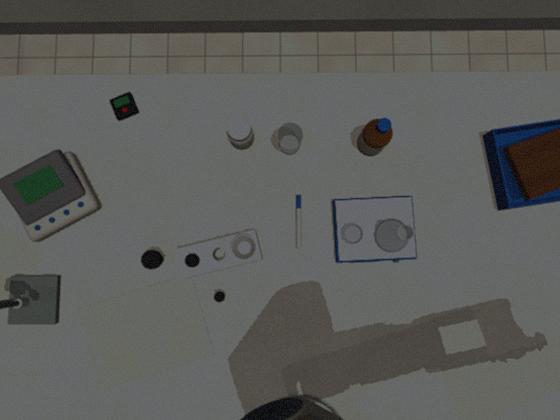

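The scene view shows the flask on the plate at about (250,170), the rack with the stopper at (385,270), a big look-alike at (416,302) and a small one at (390,250). In the top view the stopper is at (192,260), the funnel at (243,245), the flask at (393,236) and the dish at (351,233).

Run:
```python
from h import *
f=grab('top');g=grab('scene')
def comps(im,box,th):
    x0,y0,x1,y1=box
    m=(im[y0:y1,x0:x1].max(2)<th).astype(np.uint8)
    n,_,s,c=cv2.connectedComponentsWithStats(m)
    return [(s[i].tolist(),c[i]+[x0,y0]) for i in range(1,n) if s[i][4]>25]
for s,c in comps(f['image'],(130,235,235,310),35): print('top',s,c,onz(f,*c,63)[:2])
for s,c in comps(g['image'],(370,240,435,325),40): print('sc',s,c,onz(g,*c,54)[:2])
a=f['image'][190:270,325:425,::-1];b=g['image'][135:235,205:305,::-1]
im=np.zeros((500,800,3),np.uint8)
A=cv2.resize(a,None,fx=4,fy=4,interpolation=cv2.INTER_CUBIC);A=cv2.convertScaleAbs(A,alpha=1.8)
im[:320,:400]=A; im[:400,400:]=cv2.resize(b,None,fx=4,fy=4,interpolation=cv2.INTER_CUBIC)
cv2.imwrite('pics/fl.png',im)
# blue plate corners
```

```text
top [12, 15, 21, 19, 298] [151.74832215 258.90268456] [460.06919084 351.0427982 ]
top [55, 19, 14, 13, 136] [191.77941176 259.85294118] [457.45675503 254.44180522]
top [85, 57, 10, 10, 69] [219.1884058  296.05797101] [371.39862759 187.58717345]
sc [16, 5, 9, 13, 80] [389.5625 250.2375] [398.56540793 215.00042423]
sc [8, 24, 13, 12, 133] [383.87969925 269.42857143] [456.87105756 254.63972902]
sc [36, 49, 22, 30, 493] [415.67748479 302.42799189] [471.93817051 361.60524966]
```

View pics/fl.png

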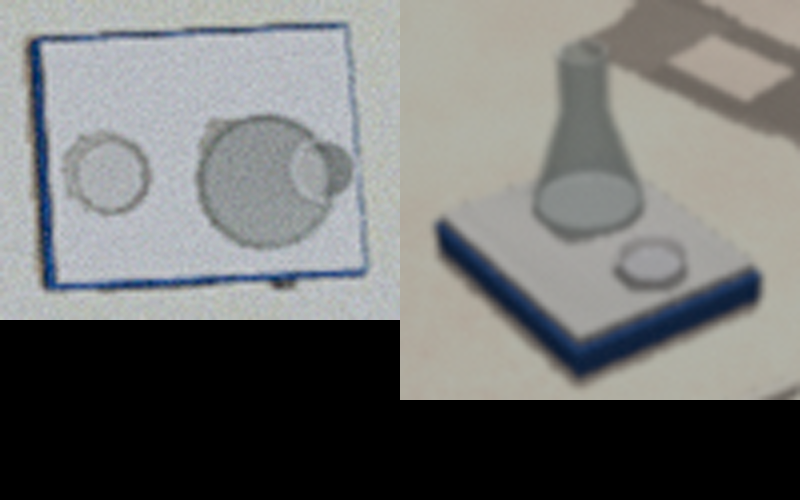

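The crop shows the flask's base ellipse and rim ellipse in both views, with the dish beside it on the plate. The top rim is at crop (320,171) and the scene rim at crop (582,53).

Run:
```python
from h import *
f=grab('top');g=grab('scene')
A=lambda x,y:(325+x/4-.4,190+y/4-.4); B=lambda x,y:(205+(x-400)/4-.4,135+y/4-.4)
print('base',onz(f,*A(266,181),36),onz(g,*B(588,203),36))
print('rim',onz(f,*A(320,171),166),onz(g,*B(582,53),166))
print('dish',onz(f,*A(112,175),50))
for n,F,X,z in [('plate',f,A,36)]:
  for c in [(40,40),(346,25),(366,270),(52,286)]: print(n,onz(F,*X(*c),z))
print('pen',onz(f,298,222,6),'funnel',onz(f,243,245,74),'midhole',onz(f,218,254,45), 'rackends',onz(f,261,260,45),onz(f,180,274,45),onz(f,256,229,45))
```

```text
base [ 517.18138675 -232.24618706   36.        ] [ 514.37148521 -236.84153253   36.        ]
rim [ 515.12411005 -227.97061869  166.        ] [ 518.03921732 -229.75626753  166.        ]
dish [ 520.43575356 -135.0450033    50.        ]
plate [605.73035271 -94.36757507  36.        ]
plate [ 614.21380519 -284.86965876   36.        ]
plate [ 462.25178323 -291.82752436   36.        ]
plate [453.14622739 -99.1454188   36.        ]
pen [552.69114117  -3.84746985   6.        ] funnel [492.26214395 130.35427836  74.        ] midhole [471.48535936 194.1345138   45.        ] rackends [456.50334969  88.80793223  45.        ] [423.21581636 286.45954985  45.        ] [532.4315999  101.13344208  45.        ]
```

Call:
arm_command(
  deltas=[
    {"tz":-10,"wz":-0.159},
    {"tz":-10,"wz":-0.159},
    {"tz":-10,"wz":-0.159},
    {"tz":-10,"wz":-0.159},
    {"tz":-10,"wz":-0.159},
    {"tz":-10,"wz":-0.159},
    {"tz":-10,"wz":-0.159},
    {"tz":-10,"wz":-0.159},
  ],
)

```text
schema error: expected keys hand, tx, ty, tz, wx, wy, wz
```

Call:
arm_command(
  deltas=[
    {"tx":35,"ty":35},
    {"tx":35,"ty":35},
    {"tx":35,"ty":35},
    {"tx":35,"ty":35},
    {"tx":35,"ty":35},
    {"tx":35,"ty":35},
    {"tx":35,"ty":35},
    {},
  ],
)

```text
schema error: expected keys hand, tx, ty, tz, wx, wy, wz
```

Run:
```python
from h import *
f=grab('wrist','w1.png'); s=r.sense(); print(s['eef_pos'],s['tcp_rot'],s['clock'],ray(f,280,210)); print(f['mtx'])
for p in [(516.5,-231,166),(516.5,-231,36),(520,-135,43)]: print(proj(f,p))
```

```text
[ 183.95542168 -597.22289326  202.71376838] [-3.14131046e+00 -6.20980718e-06  2.98770268e-01] 0.35 (array([ 247.37671489, -577.70970314,  373.35644245]), array([-0.25419506, -0.08355198, -0.96355762]))
[[316.4168712    0.         278.29482885]
 [  0.         316.4168712  208.98375592]
 [  0.           0.           1.        ]]
[ -479.80228612 -1000.23391729]
[ -67.24956198 -389.55394957]
[-224.68750205 -473.62824076]
```

View pics/w1.png

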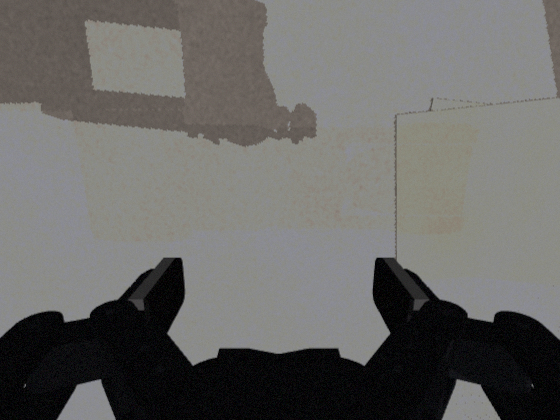

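The wrist view shows only bench, with the fingers at the bottom. The moves were refused, because every key must be given.

Call:
arm_command(
  deltas=[
    {"hand":85,"tx":0,"ty":0,"tz":-10,"wx":0,"wy":0,"wz":-0.159},
    {"hand":85,"tx":0,"ty":0,"tz":-10,"wx":0,"wy":0,"wz":-0.159},
    {"hand":85,"tx":0,"ty":0,"tz":-10,"wx":0,"wy":0,"wz":-0.159},
    {"hand":85,"tx":0,"ty":0,"tz":-10,"wx":0,"wy":0,"wz":-0.159},
    {"hand":85,"tx":0,"ty":0,"tz":-10,"wx":0,"wy":0,"wz":-0.159},
    {"hand":85,"tx":0,"ty":0,"tz":-10,"wx":0,"wy":0,"wz":-0.159},
    {"hand":85,"tx":0,"ty":0,"tz":-10,"wx":0,"wy":0,"wz":-0.159},
    {"hand":85,"tx":0,"ty":0,"tz":-10,"wx":0,"wy":0,"wz":-0.159},
  ],
)

```text
clock: 1.35
eef_pos: [184.0, -597.3, 283.2]
tcp_rot: [-3.142, -0.0, 1.576]
contact_force: [-0.8, 0.6, -0.1]
opening: 0.999
grasp_force: 0.0
```

Call:
arm_command(
  deltas=[
    {"hand":85,"tx":45,"ty":40,"tz":0,"wx":0,"wy":0,"wz":0},
    {"hand":85,"tx":45,"ty":40,"tz":0,"wx":0,"wy":0,"wz":0},
    {"hand":85,"tx":45,"ty":40,"tz":0,"wx":0,"wy":0,"wz":0},
    {"hand":85,"tx":45,"ty":40,"tz":0,"wx":0,"wy":0,"wz":0},
    {"hand":85,"tx":45,"ty":40,"tz":0,"wx":0,"wy":0,"wz":0},
    {"hand":85,"tx":45,"ty":40,"tz":0,"wx":0,"wy":0,"wz":0},
    {"hand":85,"tx":45,"ty":40,"tz":0,"wx":0,"wy":0,"wz":0},
    {"hand":85,"tx":45,"ty":40,"tz":0,"wx":0,"wy":0,"wz":0},
  ],
)

```text
clock: 2.35
eef_pos: [505.1, -235.7, 283.1]
tcp_rot: [3.141, 0.0, 1.571]
contact_force: [-0.3, -0.4, 1.2]
opening: 0.998
grasp_force: 0.0
```

Call:
arm_command(
  deltas=[
    {"hand":85,"tx":40,"ty":10,"tz":0,"wx":0,"wy":0,"wz":0},
    {"hand":85,"tx":0,"ty":0,"tz":0,"wx":0,"wy":0,"wz":0},
    {"hand":85,"tx":0,"ty":0,"tz":0,"wx":0,"wy":0,"wz":0},
  ],
)

```text
clock: 2.72
eef_pos: [513.8, -197.6, 282.9]
tcp_rot: [-3.142, 0.0, 1.571]
contact_force: [-0.1, -0.2, -1.3]
opening: 0.995
grasp_force: 0.0
```

Run:
```python
from h import *
f=grab('wrist','w2.png'); s=r.sense(); print(s['eef_pos'],s['tcp_rot'],s['clock'],ray(f,280,210))
for p in [(516.5,-231,166),(516.5,-231,36),(520,-135,43)]: print(proj(f,p))
```

```text
[ 513.73207813 -198.05158597  282.95774359] [3.14154843e+00 4.56676481e-04 1.57042006e+00] 2.775 (array([ 513.61891179, -131.035798  ,  453.62398399]), array([ 0.00457962, -0.26705484, -0.96369087]))
[281.51840576 230.33595819]
[280.69324268 198.79973564]
[283.7731516  125.67223188]
```

View pics/w2.png

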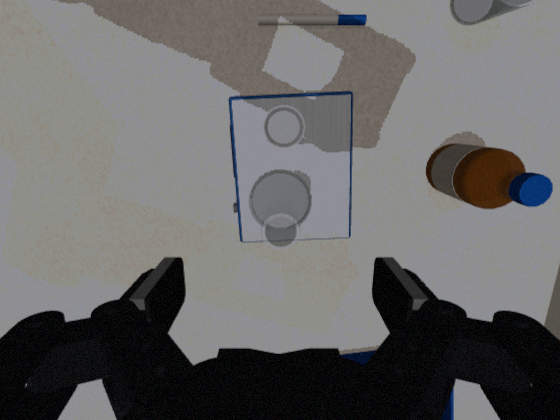

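The wrist view shows the flask rim near (281,231), the base near (281,199) and the dish at (284,126). All three agree with the projection of my estimates. I will measure the rim and base ellipses more finely.

Run:
```python
from h import *
f=grab('wrist')
im=f['image']
c=im[160:260,235:330]; 
C=cv2.resize(c,None,fx=6,fy=6,interpolation=cv2.INTER_CUBIC); C=cv2.convertScaleAbs(C,alpha=1.6)
G=cv2.GaussianBlur(cv2.cvtColor(C,cv2.COLOR_RGB2GRAY),(9,9),2)
for lo,hi,z in [(95,130,166),(170,215,36)]:
    h=cv2.HoughCircles(G,cv2.HOUGH_GRADIENT_ALT,1.5,5,param1=60,param2=.5,minRadius=lo,maxRadius=hi)
    if h is None: print('none');continue
    for x,y,R in h[0][:4].reshape(-1,h.shape[-1])[:,:3]:
        u,v=235+(x+.5)/6-.5,160+(y+.5)/6-.5; print(z,u,v,R/6,onz(f,u,v,z))
        cv2.circle(C,(int(x),int(y)),int(R),(255,0,0),1)
cv2.imwrite('pics/c.png',C[:,:,::-1])
```

```text
166 282.58334 229.33334 17.361448 [ 517.35441536 -230.4329995   166.        ]
36 282.58334 198.83333 30.651552 [ 518.90669914 -231.48952722   36.        ]
```

View pics/c.png

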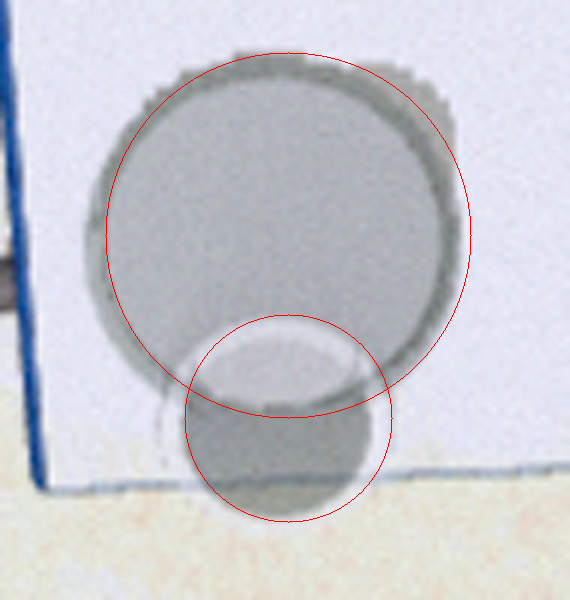

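The dark bore disc spans crop x 187–371 with its bottom at 515, so its centre is at pixel (281.1,230.3) and the Hough fit is biased. That puts the flask at about (516,-231), which agrees across views. Next, the stopper.

Call:
arm_command(
  deltas=[
    {"hand":85,"tx":58,"ty":-7,"tz":10,"wx":0,"wy":0,"wz":0},
    {"hand":85,"tx":58,"ty":-7,"tz":10,"wx":0,"wy":0,"wz":0},
    {"hand":85,"tx":58,"ty":-7,"tz":10,"wx":0,"wy":0,"wz":0},
    {"hand":85,"tx":58,"ty":-7,"tz":10,"wx":0,"wy":0,"wz":0},
    {"hand":85,"tx":58,"ty":-7,"tz":10,"wx":0,"wy":0,"wz":0},
    {"hand":85,"tx":58,"ty":-7,"tz":10,"wx":0,"wy":0,"wz":0},
    {"hand":85,"tx":58,"ty":-7,"tz":10,"wx":0,"wy":0,"wz":0},
    {"hand":85,"tx":58,"ty":-7,"tz":10,"wx":0,"wy":0,"wz":0},
  ],
)

```text
clock: 3.82
eef_pos: [458.3, 267.6, 202.8]
tcp_rot: [3.141, -0.0, 1.569]
contact_force: [1.1, 0.0, 0.8]
opening: 0.996
grasp_force: 0.0
```

Call:
arm_command(
  deltas=[
    {"hand":85,"tx":20,"ty":0,"tz":0,"wx":0,"wy":0,"wz":0},
    {"hand":85,"tx":0,"ty":0,"tz":0,"wx":0,"wy":0,"wz":0},
    {"hand":85,"tx":0,"ty":0,"tz":0,"wx":0,"wy":0,"wz":0},
  ],
)

```text
clock: 4.2
eef_pos: [458.5, 285.2, 203.1]
tcp_rot: [3.141, 0.0, 1.57]
contact_force: [0.3, -1.1, 0.3]
opening: 1.0
grasp_force: 0.0
```

Run:
```python
from h import *
f=grab('wrist','w3.png'); s=r.sense(); print(s['eef_pos'],s['tcp_rot'],s['clock'])
im=f['image']; u,v=proj(f,(457,254.5,63)); print(u,v)
x0,y0=int(u)-45,int(v)-45
m=(im[y0:y0+90,x0:x0+90].max(2)<45).astype(np.uint8)
n,_,S,c=cv2.connectedComponentsWithStats(m)
for i in range(1,n):
    if S[i][4]>60:
        q=c[i]+[x0,y0]; print(S[i],q,onz(f,*q,63),onz(f,*q,60))
```

```text
[458.51051456 285.09975768 203.14557503] [3.14131130e+00 3.04194906e-04 1.56911049e+00] 4.25
277.3432239854789 220.41544456570946
[ 29  26  31  34 833] [276.14645858 217.53781513] [455.77617337 257.59140644  63.        ] [455.75142917 256.68235944  60.        ]
```

View pics/w3.png

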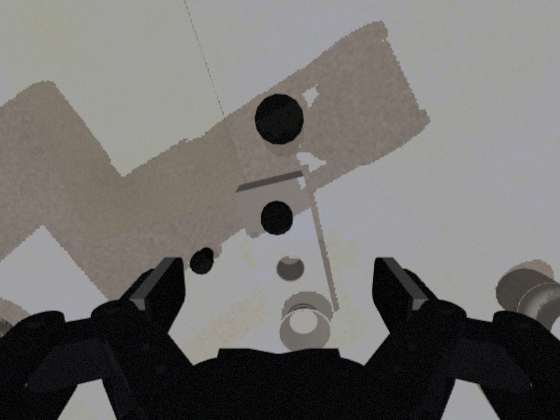

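The wrist view shows the middle stopper at (276,219), 31 px wide, which is about 34 mm. The big look-alike is at (279,119) and the small one at (202,260). This gives the stopper at about (456,255.5).

Call:
arm_command(
  deltas=[
    {"hand":85,"tx":-29.5,"ty":-2.5,"tz":0,"wx":0,"wy":0,"wz":0},
    {"hand":70,"tx":0,"ty":0,"tz":35,"wx":0,"wy":0,"wz":0},
    {"hand":60,"tx":0,"ty":0,"tz":35,"wx":0,"wy":0,"wz":0},
    {"hand":60,"tx":0,"ty":0,"tz":35,"wx":0,"wy":0,"wz":0},
    {"hand":60,"tx":0,"ty":0,"tz":25,"wx":0,"wy":0,"wz":0},
    {"hand":60,"tx":0,"ty":0,"tz":15,"wx":0,"wy":0,"wz":0},
    {"hand":60,"tx":0,"ty":0,"tz":11,"wx":0,"wy":0,"wz":0},
    {"hand":60,"tx":0,"ty":0,"tz":0,"wx":0,"wy":0,"wz":0},
  ],
)

```text
clock: 5.25
eef_pos: [455.5, 256.9, 46.7]
tcp_rot: [-3.141, 0.0, 1.57]
contact_force: [0.4, -0.4, 0.6]
opening: 0.7
grasp_force: 0.0
```

Call:
arm_command(
  deltas=[
    {"hand":42,"tx":0,"ty":0,"tz":0,"wx":0,"wy":0,"wz":0},
    {"hand":36,"tx":0,"ty":0,"tz":0,"wx":0,"wy":0,"wz":0},
    {"hand":25,"tx":0,"ty":0,"tz":0,"wx":0,"wy":0,"wz":0},
    {"hand":25,"tx":0,"ty":0,"tz":0,"wx":0,"wy":0,"wz":0},
    {"hand":25,"tx":0,"ty":0,"tz":0,"wx":0,"wy":0,"wz":0},
    {"hand":25,"tx":0,"ty":0,"tz":0,"wx":0,"wy":0,"wz":0},
  ],
  squeeze=25,
)

```text
clock: 6.0
eef_pos: [455.5, 257.2, 46.9]
tcp_rot: [-3.142, -0.0, 1.571]
contact_force: [0.7, 0.5, -0.3]
opening: 0.294
grasp_force: 0.0
```

Run:
```python
from h import *
f=grab('wrist','w4.png');g=grab('scene'); s=r.sense(); print(s['eef_pos'],s['contact_force'],s['opening'],s['grasp_force'])
C=cv2.resize(f['image'][170:350,140:420],None,fx=2,fy=2,interpolation=cv2.INTER_CUBIC)
D=cv2.resize(g['image'][220:320,340:440],(360,360),interpolation=cv2.INTER_CUBIC)
im=np.zeros((600,600,3),np.uint8); im=np.hstack([cv2.resize(C,(440,283)),np.zeros((283,360,3),np.uint8)]); im=np.vstack([im,np.zeros((77,800,3),np.uint8)]); im[:,440:]=D
cv2.imwrite('pics/w4c.png',cv2.convertScaleAbs(im[:,:,::-1],alpha=1.8))
```

```text
[455.50449442 257.20799234  46.88543329] [-0.15788981  0.15613375 -0.46993224] 0.2918146771740071 0.0
```

View pics/w4c.png

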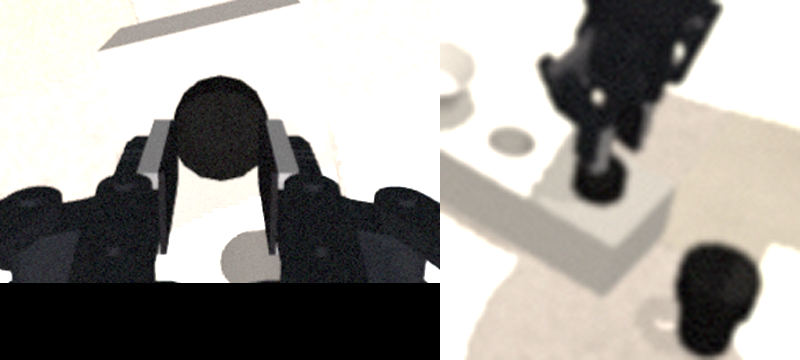

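The wrist crop shows the head between or under the finger tips, and the scene crop suggests the tips end on top of the head. The opening reached 25 mm with no force, so the fingers are probably above the head. Checking heights with rays.

Run:
```python
from h import *
g=grab('scene')
for z in (47,55,63,75): print(z,[np.round(proj(g,(x,257,z)),1).tolist() for x in (440,456,472)])
f=grab('wrist')
X=lambda x,y:(140+x/1.571,170+y/1.571)
for z in (47,55,63,70): print(z,[np.round(onz(f,*X(*c),z)[:2],1).tolist() for c in [(176,121),(266,121),(160,250),(221,76),(221,181)]])
# scene blob profile: dark pixels
m=g['image'][255:285,372:398].max(2); print(m)
```

```text
47 [[389.5, 269.4], [384.4, 272.1], [379.3, 274.9]]
55 [[390.0, 266.8], [385.0, 269.6], [379.8, 272.3]]
63 [[390.6, 264.3], [385.5, 267.0], [380.3, 269.7]]
75 [[391.4, 260.3], [386.3, 263.1], [381.1, 265.8]]
47 [[439.9, 254.3], [473.0, 254.3], [432.4, 199.4], [456.4, 271.6], [456.6, 229.8]]
55 [[440.7, 257.5], [472.2, 257.6], [433.5, 205.2], [456.4, 274.0], [456.5, 234.2]]
63 [[441.4, 260.8], [471.4, 260.8], [434.6, 211.0], [456.3, 276.5], [456.4, 238.6]]
70 [[442.0, 263.6], [470.6, 263.7], [435.5, 216.1], [456.3, 278.6], [456.4, 242.5]]
[[175 176 175 163 131  88  46  17  16  18  17  16  20  27  34  38  33  16
   14   9  12  11   8  24  46  72]
 [176 175 171 157 129  91  48  21  17  18  17  17  31  43  50  51  36  18
   11  14   8   7  14  30  51  77]
 [175 172 160 141 114  79  41  18  17  14  19  18  35  56  62  58  42  23
   12   9  12  10  16  37  62  90]
 [175 165 143 121 103  69  34  16  16  17  14  21  43  62  66  65  60  45
   26  11   8   9  19  43  74 104]
 [172 156 131 114 101  67  29  13  11  13  16  28  45  62  68  75  89  80
   51  27  13  12  21  48  83 113]
 [160 139 1
[... 2014 characters left out ...]
21 122 124
  125 124 125 124 125 125 123 120]
 [115 119 122 124 125 125 124 126 124 125 125 123 123 123 124 125 124 125
  124 124 125 125 124 124 119 112]
 [104 109 116 119 122 124 125 123 125 124 125 125 124 124 124 125 125 124
  124 125 125 124 124 120 111 101]
 [ 97 100 104 110 116 121 124 124 124 124 124 124 125 124 126 124 125 125
  125 124 126 123 122 113 102  95]
 [ 96  96  96 100 105 111 119 123 125 123 124 124 124 124 125 125 125 124
  124 125 124 121 113 104  97  94]
 [ 95  94  96  96  98 103 108 115 118 122 124 124 125 125 124 125 124 126
  125 123 120 113 103  97  92  94]
 [ 95  95  95  95  96  96  99 105 109 115 119 124 124 125 124 125 125 122
  122 121 113 104  96  94  93  94]]
```

Both views place the finger tips well above the head top. I will open, lower a little and close again while watching the force.

Call:
arm_command(
  deltas=[
    {"hand":50,"tx":0,"ty":0,"tz":0,"wx":0,"wy":0,"wz":0},
    {"hand":50,"tx":0,"ty":0,"tz":0,"wx":0,"wy":0,"wz":0},
    {"hand":50,"tx":0,"ty":0,"tz":4,"wx":0,"wy":0,"wz":0},
    {"hand":50,"tx":0,"ty":0,"tz":0,"wx":0,"wy":0,"wz":0},
    {"hand":20,"tx":0,"ty":0,"tz":0,"wx":0,"wy":0,"wz":0},
    {"hand":20,"tx":0,"ty":0,"tz":0,"wx":0,"wy":0,"wz":0},
    {"hand":20,"tx":0,"ty":0,"tz":0,"wx":0,"wy":0,"wz":0},
    {"hand":20,"tx":0,"ty":0,"tz":0,"wx":0,"wy":0,"wz":0},
  ],
)

```text
clock: 7.2
eef_pos: [455.5, 257.2, 42.9]
tcp_rot: [3.141, -0.0, 1.571]
contact_force: [0.1, 0.3, -0.6]
opening: 0.237
grasp_force: 0.0
```

Run:
```python
from h import *
f=grab('wrist','w5.png'); s=r.sense(); print(s['eef_pos'],s['contact_force'],s['opening'],s['grasp_force'])
```

```text
[455.52452364 257.21307812  42.92829655] [0.34914345 0.79312632 0.32986034] 0.23328365615742816 0.0
```

Call:
arm_command(
  deltas=[
    {"hand":55,"tx":0,"ty":0,"tz":0,"wx":0,"wy":0,"wz":0},
    {"hand":55,"tx":0,"ty":0,"tz":0,"wx":0,"wy":0,"wz":0},
    {"hand":55,"tx":0,"ty":0,"tz":5,"wx":0,"wy":0,"wz":0},
    {"hand":55,"tx":0,"ty":0,"tz":5,"wx":0,"wy":0,"wz":0},
    {"hand":20,"tx":0,"ty":0,"tz":0,"wx":0,"wy":0,"wz":0},
    {"hand":20,"tx":0,"ty":0,"tz":0,"wx":0,"wy":0,"wz":0},
    {"hand":20,"tx":0,"ty":0,"tz":0,"wx":0,"wy":0,"wz":0},
    {"hand":20,"tx":0,"ty":0,"tz":0,"wx":0,"wy":0,"wz":0},
  ],
)

```text
clock: 8.25
eef_pos: [452.1, 256.7, 33.5]
tcp_rot: [-3.136, 0.001, 1.57]
contact_force: [-14.8, -0.1, 21.4]
opening: 0.241
grasp_force: 17.5
```

Run:
```python
from h import *
f=grab('wrist','w6.png');g=grab('scene','s6.png'); s=r.sense(); print(s['eef_pos'],s['contact_force'],s['wrist_torque'],s['opening'],s['grasp_force'])
C=cv2.resize(f['image'][150:370,120:440],(440,302),interpolation=cv2.INTER_CUBIC)
D=cv2.resize(g['image'][225:305,340:420],(360,360),interpolation=cv2.INTER_CUBIC)
im=np.zeros((600,800,3),np.uint8); im[:302,:440]=C; im[:360,440:]=D
w=cv2.imread('pics/w5.png')[:,:,::-1]; im[302:600,:440]=cv2.resize(w[150:370,120:440],(440,298),interpolation=cv2.INTER_CUBIC)
cv2.imwrite('pics/w6c.png',cv2.convertScaleAbs(im[:,:,::-1],alpha=2.5))
```

```text
[452.11854562 256.72713932  33.47562595] [-15.39066119  -0.03065148  21.34765107] [ 0.15731057  2.71143695 -0.04400506] 0.23674139949336748 17.437377137539443
```

View pics/w6c.png

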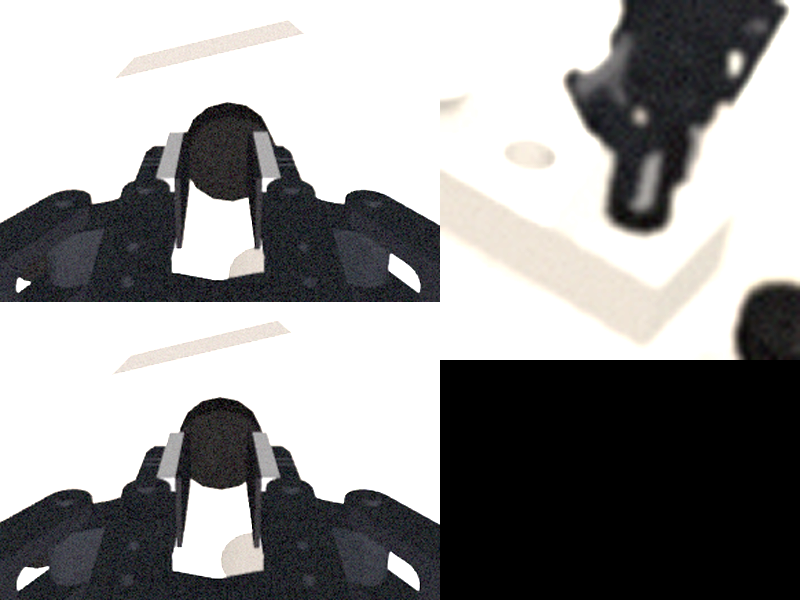

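The wrist crop shows the right finger riding on top of the head and the left finger just beside it. So the tips sit near z 62, about 29 mm above the TCP reading, and the gripper has to go about 12 mm lower.

Call:
arm_command(
  deltas=[
    {"hand":60,"tx":0,"ty":0,"tz":-5,"wx":0,"wy":0,"wz":0},
    {"hand":60,"tx":0,"ty":0,"tz":0,"wx":0,"wy":0,"wz":0},
    {"hand":60,"tx":0,"ty":0,"tz":0,"wx":0,"wy":0,"wz":0},
    {"hand":60,"tx":0,"ty":0,"tz":7,"wx":0,"wy":0,"wz":0},
    {"hand":60,"tx":0,"ty":0,"tz":5,"wx":0,"wy":0,"wz":0},
    {"hand":60,"tx":0,"ty":0,"tz":4,"wx":0,"wy":0,"wz":0},
    {"hand":60,"tx":0,"ty":0,"tz":0,"wx":0,"wy":0,"wz":0},
  ],
)

```text
clock: 9.22
eef_pos: [455.2, 257.0, 21.4]
tcp_rot: [-3.141, 0.0, 1.571]
contact_force: [-0.1, 0.8, -0.4]
opening: 0.699
grasp_force: 0.0
```

Call:
arm_command(
  deltas=[
    {"hand":40,"tx":0,"ty":0,"tz":0,"wx":0,"wy":0,"wz":0},
    {"hand":25,"tx":0,"ty":0,"tz":0,"wx":0,"wy":0,"wz":0},
    {"hand":25,"tx":0,"ty":0,"tz":0,"wx":0,"wy":0,"wz":0},
    {"hand":25,"tx":0,"ty":0,"tz":0,"wx":0,"wy":0,"wz":0},
  ],
)

```text
clock: 9.72
eef_pos: [455.6, 257.3, 22.1]
tcp_rot: [3.141, -0.0, 1.571]
contact_force: [-0.8, 0.2, 3.1]
opening: 0.382
grasp_force: 25.3
```

Gripped: the opening is 32.6 mm at 25 N. Lifting.

Call:
arm_command(
  deltas=[
    {"hand":20,"tx":0,"ty":0,"tz":0,"wx":0,"wy":0,"wz":0},
    {"hand":20,"tx":0,"ty":0,"tz":-5,"wx":0,"wy":0,"wz":0},
    {"hand":20,"tx":0,"ty":0,"tz":-15,"wx":0,"wy":0,"wz":0},
    {"hand":20,"tx":0,"ty":0,"tz":-30,"wx":0,"wy":0,"wz":0},
    {"hand":20,"tx":0,"ty":0,"tz":-45,"wx":0,"wy":0,"wz":0},
    {"hand":20,"tx":0,"ty":0,"tz":-45,"wx":0,"wy":0,"wz":0},
    {"hand":20,"tx":0,"ty":0,"tz":-40,"wx":0,"wy":0,"wz":0},
    {"hand":20,"tx":0,"ty":0,"tz":-10,"wx":0,"wy":0,"wz":0},
  ],
  squeeze=35,
)

```text
clock: 10.72
eef_pos: [456.8, 257.9, 215.5]
tcp_rot: [3.137, -0.003, 1.571]
contact_force: [-0.8, 0.6, -0.1]
opening: 0.379
grasp_force: 34.8
```

Call:
arm_command(
  deltas=[
    {"hand":20,"tx":-30,"ty":4,"tz":0,"wx":0,"wy":0,"wz":0},
    {"hand":20,"tx":-50,"ty":6,"tz":0,"wx":0,"wy":0,"wz":0},
    {"hand":20,"tx":-55,"ty":8,"tz":0,"wx":0,"wy":0,"wz":0},
    {"hand":20,"tx":-55,"ty":8,"tz":0,"wx":0,"wy":0,"wz":0},
    {"hand":20,"tx":-55,"ty":8,"tz":0,"wx":0,"wy":0,"wz":0},
    {"hand":20,"tx":-55,"ty":8,"tz":0,"wx":0,"wy":0,"wz":0},
    {"hand":20,"tx":-50,"ty":8,"tz":0,"wx":0,"wy":0,"wz":0},
    {"hand":20,"tx":-30,"ty":6,"tz":0,"wx":0,"wy":0,"wz":0},
  ],
)

```text
clock: 11.72
eef_pos: [510.8, -125.0, 211.3]
tcp_rot: [-3.14, -0.0, 1.569]
contact_force: [0.4, 0.8, -0.7]
opening: 0.373
grasp_force: 34.8
```

Run:
```python
from h import *
f=grab('wrist','w7.png');g=grab('scene','s7.png'); s=r.sense(); print(s['eef_pos'],s['contact_force'],s['opening'],s['grasp_force'])
print(proj(g,s['eef_pos']),proj(f,s['eef_pos']+[0,0,32]),proj(f,s['eef_pos']+[0,0,41]),proj(f,[516,-231,166]))
```

```text
[ 511.28499911 -125.39157264  211.28993036] [-0.15617506  1.47672391  0.25749112] 0.3781176966113087 34.78314323932864
[272.12622687 147.36655813] [279.72993353 267.30659527] [279.77197698 276.10856071] [285.36669684 345.37775208]
```

Run:
```python
from h import *
f=grab('wrist');g=grab('scene'); s=r.sense(); e=s['eef_pos']; print(e)
m=f['image'].max(2)<30
top=[int(np.argmax(m[200:,c]))+200 for c in range(240,321)]
print(top)
t=np.linspace(0,2*np.pi,400)
for dz,R in [(41,17),(23,17),(23,13.7),(-3,10.5)]:
    P=np.array([proj(f,e+[R*np.cos(a),R*np.sin(a),dz]) for a in t]); print(dz,R,'minrow',P[:,1].min().round(1),'cols',P[:,0].min().round(1),P[:,0].max().round(1))
# scene: foot of stopper and finger tips
ms=g['image'].max(2); u,v=proj(g,e+[0,0,41]).astype(int); print(u,v,'foot',proj(g,e+[0,0,-3]),'under',proj(g,e+[0,0,23]))
for y in range(v-4,v+32): print(y,' '.join('%3d'%a for a in ms[y,u-14:u+16]))
```

```text
[ 510.75791901 -122.8135465   211.24330547]
[249, 247, 247, 247, 250, 255, 256, 254, 251, 250, 248, 245, 245, 244, 243, 242, 241, 241, 240, 238, 236, 235, 234, 233, 232, 230, 230, 230, 229, 229, 229, 228, 228, 227, 227, 227, 227, 227, 228, 228, 228, 228, 228, 228, 229, 229, 230, 231, 231, 232, 232, 235, 236, 237, 237, 238, 239, 239, 240, 241, 242, 242, 243, 243, 245, 247, 249, 251, 253, 255, 257, 258, 253, 247, 247, 247, 247, 251, 254, 257, 260]
41 17 minrow 234.5 cols 239.8 315.6
23 17 minrow 221.9 cols 244.1 311.6
23 13.7 minrow 228.3 cols 250.6 305.0
-3 10.5 minrow 219.0 cols 260.0 296.0
272 133 foot [272.84558318 148.75948621] under [272.78065663 139.65441725]
129 183 181 162 103  38  16  15  32  52  66  83 120 158 170 170 170 159 118  60  20  12  20  40  56  64 111 163 183 183 184
130 184 182 162 103  38  13  19  28  53  67  79 103 127 131 130 131 129  98  50  18   7  20  42  58  63 111 164 183 184 183
131 183 183 162 102  37  16  20  32  54  68  69  72  80  77  73  78  79  62  33  15  11  21  42  55  65 111 163 181 183 183
132 182 181 163 104  39  16  14  32  53  67  66  46  34
[... 3336 characters left out ...]
 183 183 183 182 183 184 183 183 182 183 183 183 183 182 183 183 183 184 182 182
160 174 181 183 182 183 184 184 183 182 182 183 183 182 182 183 183 183 182 182 183 183 183 183 183 183 183 183 183 183 182
161 173 183 184 182 184 182 182 183 184 182 183 183 183 183 183 182 183 183 184 182 183 182 183 182 183 182 182 180 181 178
162 170 180 183 183 183 183 183 184 183 182 183 183 184 183 182 183 183 181 183 183 183 182 183 182 181 180 178 178 177 176
163 163 179 183 183 183 183 182 184 182 183 183 182 183 183 182 184 183 184 183 183 184 184 182 182 180 178 178 177 177 175
164 156 177 182 184 182 183 183 183 184 184 183 182 182 183 182 183 182 182 183 182 183 182 182 181 179 178 176 178 176 176
```

The wrist and scene numbers put the stopper about (-1,-2) mm from the TCP axis and upright. The finger tips sit about 8 mm above the underside of the head. Moving over the flask.

Call:
arm_command(
  deltas=[
    {"hand":20,"tx":-25,"ty":1,"tz":0,"wx":0,"wy":0,"wz":0},
    {"hand":20,"tx":-30,"ty":2,"tz":0,"wx":0,"wy":0,"wz":0},
    {"hand":20,"tx":-30,"ty":2,"tz":0,"wx":0,"wy":0,"wz":0},
    {"hand":20,"tx":-15,"ty":1,"tz":0,"wx":0,"wy":0,"wz":0},
    {"hand":20,"tx":-6.5,"ty":0,"tz":0,"wx":0,"wy":0,"wz":0},
    {"hand":20,"tx":0,"ty":0,"tz":10,"wx":0,"wy":0,"wz":0},
    {"hand":20,"tx":0,"ty":0,"tz":10,"wx":0,"wy":0,"wz":0},
    {"hand":20,"tx":0,"ty":0,"tz":0,"wx":0,"wy":0,"wz":0},
  ],
)

```text
clock: 12.92
eef_pos: [516.7, -228.3, 190.5]
tcp_rot: [-3.139, -0.001, 1.571]
contact_force: [0.1, -0.4, -0.8]
opening: 0.377
grasp_force: 34.8
```

Run:
```python
from h import *
f=grab('wrist','w8.png');g=grab('scene','s8.png'); s=r.sense(); e=s['eef_pos']; print(e,s['contact_force'])
print('wrist rim',proj(f,[516,-231,166]),'foot',proj(f,e+[0,0,-3]))
print('scene rim',proj(g,[516,-231,166]),'foot',proj(g,e+[0,0,-3]))
im=np.zeros((600,800,3),np.uint8)
u,v=proj(f,[516,-231,166]).astype(int); y0=v-70; C=f['image'][y0:y0+100,u-65:u+65]; print('wcrop origin',u-65,y0)
im[:, :400][:308]=cv2.resize(C,(400,308),interpolation=cv2.INTER_CUBIC)
u,v=proj(g,[516,-231,166]).astype(int); D=g['image'][v-30:v+30,u-20:u+20]; print('scrop origin',u-20,v-30)
im[:600,400:]=cv2.resize(D,(400,600),interpolation=cv2.INTER_CUBIC)
cv2.imwrite('pics/w8c.png',cv2.convertScaleAbs(im[:,:,::-1],alpha=1.5))
```

```text
[ 517.38197236 -228.84357217  191.61479537] [ 0.1410972   0.06747996 -0.38204457]
wrist rim [277.92211958 232.39809394] foot [280.12674334 241.87124385]
scene rim [250.50333685 147.49019952] foot [250.16302394 140.62786513]
wcrop origin 212 162
scrop origin 230 117
```

View pics/w8c.png

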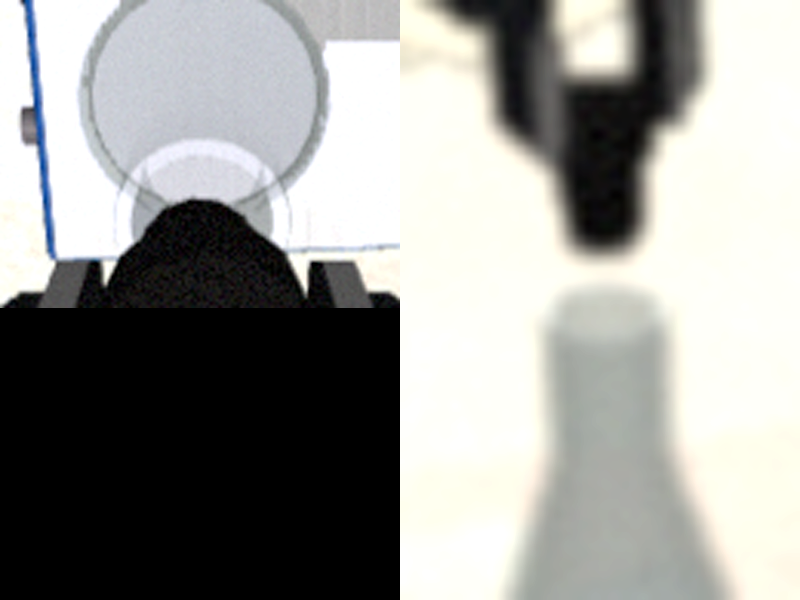

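The wrist crop shows the plug foot at px (276.6,227) and the bore centre at about (277.6,234). The scene crop shows the foot at u 250.0 over the rim centre (250.4,147.8). They align within about 1 mm, and the foot has 4 mm of lead-in, so I'm lowering.

Call:
arm_command(
  deltas=[
    {"hand":20,"tx":-0.7,"ty":0.3,"tz":5,"wx":0,"wy":0,"wz":0},
    {"hand":20,"tx":0,"ty":0,"tz":6,"wx":0,"wy":0,"wz":0},
    {"hand":20,"tx":0,"ty":0,"tz":6,"wx":0,"wy":0,"wz":0},
    {"hand":20,"tx":0,"ty":0,"tz":6,"wx":0,"wy":0,"wz":0},
    {"hand":20,"tx":0,"ty":0,"tz":5,"wx":0,"wy":0,"wz":0},
    {"hand":20,"tx":0,"ty":0,"tz":0,"wx":0,"wy":0,"wz":0},
  ],
)

```text
clock: 13.78
eef_pos: [517.5, -229.9, 163.4]
tcp_rot: [-3.141, -0.0, 1.571]
contact_force: [0.1, 0.4, -0.3]
opening: 0.376
grasp_force: 34.8
```

Run:
```python
from h import *
g=grab('scene'); s=r.sense(); e=s['eef_pos']; print(e,s['tcp_rot'],s['contact_force'],s['wrist_torque'])
u,v=proj(g,[516,-231,166]).astype(int)
for y in range(v-12,v+10): print(y,' '.join('%3d'%a for a in g['image'][y,u-14:u+15].max(1)))
```

```text
[ 517.68714833 -229.97631588  163.70230176] [-3.14124207e+00 -1.88347352e-04  1.57074300e+00] [ 0.31370839 -0.72995048 -0.34090628] [0.05437979 0.05875936 0.04336455]
135 183 181 161 104  40  17  22  44  62  63  44  29  24  17  18  19  20   9   9  14  26  48  79 120 159 179 182 182 182
136 182 182 162 109  47  16  21  42  63  64  44  22  13  11  14  12  11  12  13  11  23  55 103 147 174 182 183 182 182
137 182 181 166 117  61  20  19  39  63  64  42  19  14  15  12  15  12  12  12  21  39  69 118 164 180 184 183 183 182
138 181 182 170 132  82  38  20  38  60  63  44  22  12  14  15  10  13  11  24  56  89 112 140 170 182 181 182 182 182
139 182 182 176 158 121  80  44  42  60  62  44  23   8  13  14  10   7  10  34  90 139 159 168 178 182 182 182 182 181
140 182 183 182 176 156 126  92  68  64  61  44  21  11   8  12  12   8  11  44 106 160 179 181 181 183 181 182 182 181
141 181 182 181 182 177 163 138 107  82  61  40  20  12  12   9   9   7  22  62 123 167 181 183 183 183 182 182 182 182
142 182 181 182 182 182 178 168 146 116  78  40  15   6  12  10  13  12  33  90 147 176 182 1
[... 1006 characters left out ...]
 183 182 182 169 144 120 112 106  98  92  92  96 105 111 112 117 133 158 177 183 183 182 182 182 182
152 182 182 182 183 181 182 182 170 142 120 112 111 111 109 108 109 114 113 112 115 131 157 176 181 183 182 182 182 182
153 183 182 182 182 183 182 181 171 143 120 113 112 113 115 116 116 117 114 112 116 132 157 177 182 182 182 182 182 181
154 182 182 182 183 182 183 181 171 147 122 112 112 114 117 117 117 117 115 111 117 133 158 176 182 184 182 182 182 182
155 183 181 182 182 182 183 182 173 147 124 112 111 114 115 117 117 117 115 112 114 133 157 175 182 182 183 183 183 183
156 182 183 180 182 183 181 182 172 149 125 112 111 114 114 117 117 117 116 112 114 130 157 175 182 182 182 182 181 182
```

The foot has entered the mouth cleanly with no contact force. I'm making a small correction and continuing.

Call:
arm_command(
  deltas=[
    {"hand":20,"tx":0.4,"ty":-0.6,"tz":4,"wx":0,"wy":0,"wz":0},
    {"hand":20,"tx":0,"ty":0,"tz":4,"wx":0,"wy":0,"wz":0},
    {"hand":20,"tx":0,"ty":0,"tz":4,"wx":0,"wy":0,"wz":0},
    {"hand":20,"tx":0,"ty":0,"tz":0,"wx":0,"wy":0,"wz":0},
  ],
)

```text
clock: 14.32
eef_pos: [516.9, -229.5, 151.5]
tcp_rot: [-3.141, -0.0, 1.571]
contact_force: [-0.6, 0.1, -1.3]
opening: 0.377
grasp_force: 34.8
```

Call:
arm_command(
  deltas=[
    {"hand":20,"tx":0,"ty":0,"tz":2,"wx":0,"wy":0,"wz":0},
    {"hand":20,"tx":0,"ty":0,"tz":2,"wx":0,"wy":0,"wz":0},
    {"hand":20,"tx":0,"ty":0,"tz":0,"wx":0,"wy":0,"wz":0},
  ],
)

```text
clock: 14.7
eef_pos: [517.1, -229.6, 147.7]
tcp_rot: [-3.141, -0.0, 1.571]
contact_force: [0.4, 0.0, 0.3]
opening: 0.378
grasp_force: 34.8
```

Call:
arm_command(
  deltas=[
    {"hand":20,"tx":0,"ty":0,"tz":1.5,"wx":0,"wy":0,"wz":0},
    {"hand":20,"tx":0,"ty":0,"tz":1,"wx":0,"wy":0,"wz":0},
    {"hand":20,"tx":0,"ty":0,"tz":0,"wx":0,"wy":0,"wz":0},
  ],
)

```text
clock: 15.08
eef_pos: [517.1, -229.6, 145.3]
tcp_rot: [-3.141, -0.0, 1.571]
contact_force: [-0.7, -0.2, 0.2]
opening: 0.378
grasp_force: 34.8
```

Call:
arm_command(
  deltas=[
    {"hand":20,"tx":0,"ty":0,"tz":1,"wx":0,"wy":0,"wz":0},
    {"hand":20,"tx":0,"ty":0,"tz":0,"wx":0,"wy":0,"wz":0},
  ],
)

```text
clock: 15.32
eef_pos: [517.1, -229.6, 144.3]
tcp_rot: [-3.141, -0.0, 1.571]
contact_force: [-0.5, -0.2, -0.3]
opening: 0.376
grasp_force: 34.8
```

Call:
arm_command(
  deltas=[
    {"hand":20,"tx":0,"ty":0,"tz":0.8,"wx":0,"wy":0,"wz":0},
    {"hand":20,"tx":0,"ty":0,"tz":0,"wx":0,"wy":0,"wz":0},
  ],
)

```text
clock: 15.58
eef_pos: [517.4, -229.7, 144.0]
tcp_rot: [3.141, 0.0, 1.571]
contact_force: [-2.0, 0.4, 4.2]
opening: 0.377
grasp_force: 35.2
```

Call:
arm_command(
  deltas=[
    {"hand":20,"tx":0,"ty":0,"tz":0.8,"wx":0,"wy":0,"wz":0},
    {"hand":20,"tx":0,"ty":0,"tz":0,"wx":0,"wy":0,"wz":0},
  ],
)

```text
clock: 15.82
eef_pos: [517.9, -229.9, 143.9]
tcp_rot: [3.14, 0.001, 1.571]
contact_force: [-1.8, 1.0, 10.4]
opening: 0.373
grasp_force: 35.7
```

Call:
arm_command(
  deltas=[
    {"hand":20,"tx":0,"ty":0,"tz":0.6,"wx":0,"wy":0,"wz":0},
    {"hand":20,"tx":0,"ty":0,"tz":0,"wx":0,"wy":0,"wz":0},
  ],
)

```text
clock: 16.08
eef_pos: [518.2, -230.1, 143.9]
tcp_rot: [3.139, 0.001, 1.571]
contact_force: [-3.9, 0.5, 14.5]
opening: 0.375
grasp_force: 36.1
```

Run:
```python
from h import *
g=grab('scene','s9.png'); s=r.sense(); e=s['eef_pos']; print(e,s['tcp_rot'],s['contact_force'],s['wrist_torque'])
u,v=proj(g,[516,-231,166]).astype(int); print(proj(g,[516,-231,166]))
for y in range(v-14,v+12): print(y,' '.join('%3d'%a for a in g['image'][y,u-14:u+15].max(1)))
```

```text
[ 518.22598094 -230.01970527  143.87049671] [3.13916802e+00 1.00474182e-03 1.57081630e+00] [-2.52456044  0.6394895  14.93547694] [0.1345159  0.28991635 0.04492435]
[250.50333685 147.49019952]
133  19  13  17  18  17  15  16  18  31  88 145 175 182 182 182 172 138  80  27  15  36  48  51  83 138 171 183 183 181
134  40  24  21  17  17  15  15  17  38  98 155 179 182 182 181 172 138  80  27  18  33  51  54  84 139 173 182 182 181
135  88  64  53  32  19  15  14  18  39  97 152 178 182 182 182 172 138  80  25  12  30  49  54  85 138 173 181 183 183
136 139 122 103  65  25  14  17  25  43  85 137 171 182 183 182 173 138  80  26  12  33  47  54  86 139 172 182 182 181
137 171 163 144  90  34  15  21  36  56  81 126 168 181 182 182 173 138  82  25  16  30  50  55  86 140 171 182 181 182
138 181 179 160 103  38  16  22  40  63  81 119 157 169 169 169 161 133  79  27  13  34  51  60  87 138 173 181 182 182
139 182 181 163 108  43  15  21  41  62  76 100 126 131 128 127 127 111  69  25  12  30  53  62  87 140 173 181 182 182
140 183 181 162 108  45  17  16  40  62  67  67  77  76  73  72  75 
[... 1511 characters left out ...]
 182 183 179 163 137 110  82  63  61  62  61  60  61  66  85 112 139 166 179 182 183 182 182 183 182
154 182 182 182 183 183 181 178 166 139 111  87  68  63  62  60  61  62  70  90 112 138 164 178 182 183 182 182 182 182
155 182 182 182 183 182 183 180 169 141 114  92  72  64  62  63  61  64  78  96 115 138 163 178 183 181 182 182 181 182
156 182 182 181 182 182 182 182 170 143 119 101  87  76  69  68  70  76  90 104 116 137 164 178 182 182 183 181 182 182
157 183 182 182 182 182 183 182 171 143 121 109 103  94  89  87  89  95 104 109 119 138 163 179 183 182 182 181 182 182
158 182 182 182 181 182 183 183 170 146 123 113 111 109 107 108 108 110 112 111 118 135 159 177 182 183 182 182 181 182
```

The stopper stops hard at 15 N with no further travel. The plug shows about 26 mm deep through the glass, and the head bottom is at the rim, so it is home. Unloading, releasing, then lowering to the neck.

Call:
arm_command(
  deltas=[
    {"hand":20,"tx":0,"ty":0,"tz":-1.5,"wx":0,"wy":0,"wz":0},
    {"hand":36,"tx":0,"ty":0,"tz":0,"wx":0,"wy":0,"wz":0},
    {"hand":50,"tx":0,"ty":0,"tz":0,"wx":0,"wy":0,"wz":0},
    {"hand":70,"tx":0,"ty":0,"tz":0,"wx":0,"wy":0,"wz":0},
    {"hand":75,"tx":0,"ty":0,"tz":0,"wx":0,"wy":0,"wz":0},
    {"hand":75,"tx":0,"ty":0,"tz":0,"wx":0,"wy":0,"wz":0},
  ],
)

```text
clock: 16.88
eef_pos: [517.2, -229.6, 143.6]
tcp_rot: [-3.141, -0.0, 1.571]
contact_force: [0.3, 0.4, 0.2]
opening: 0.881
grasp_force: 0.0
```

Run:
```python
from h import *
g=grab('scene','s10.png'); s=r.sense(); e=s['eef_pos']; print(e,s['contact_force'],s['opening'])
u,v=proj(g,[516,-231,166]).astype(int)
for y in range(v-14,v+12): print(y,' '.join('%3d'%a for a in g['image'][y,u-14:u+15].max(1)))
```

```text
[ 517.16620174 -229.58894143  143.62752823] [-0.053411   -0.29657318 -0.24563108] 0.8800747789819136
133  19  21  53 108 157 179 182 181 183 182 182 182 181 182 181 182 183 183 181 183 183 182 170 133  75  23  16  32  48
134  16  29  70 126 168 181 182 182 181 182 182 181 183 183 183 182 182 183 183 183 182 182 172 137  79  26  13  32  48
135  24  40  74 124 168 183 182 182 182 182 182 182 182 181 182 181 182 182 182 183 181 182 173 140  80  25  14  30  48
136  34  54  73 118 164 181 182 182 182 182 183 183 183 183 183 182 182 182 182 181 183 183 172 139  80  29  13  29  49
137  37  60  75 112 161 182 183 181 181 182 182 182 182 181 182 181 182 182 182 182 183 182 175 145  94  40  17  30  57
138  38  58  72 109 163 182 184 182 182 182 179 174 170 169 167 169 172 176 180 182 181 182 179 162 122  72  34  34  68
139  34  55  69 110 162 181 182 182 179 171 160 145 132 128 127 133 140 149 162 173 181 182 182 175 155 116  73  60  90
140  31  53  67 105 157 180 183 179 162 135 111  92  77  71  72  76  85  95 118 148 172 182 182 182 175 154 125 113 132
141  31  52  67  97 148 175 182 170 134
[... 1420 characters left out ...]
 182 183 182 171 143 116  88  66  63  62  64  63  60  65  82 110 133 157 175 183 182 183 183 182 182
154 182 183 182 182 183 182 181 173 145 119  92  69  61  63  63  61  60  67  82 108 132 157 176 183 182 182 183 182 182
155 182 182 182 183 183 182 181 173 149 121  96  75  64  62  63  63  62  69  86 110 133 156 175 183 183 182 182 182 182
156 181 183 182 182 182 183 182 173 149 124 104  87  75  72  68  70  74  82  96 112 132 156 176 183 182 182 181 181 182
157 182 182 183 182 182 184 181 173 150 126 111 102  95  88  87  90  94 100 107 112 130 158 175 183 182 183 182 183 180
158 183 183 182 182 182 182 182 174 153 129 114 109 108 107 107 108 111 113 111 116 130 155 176 182 182 182 182 182 181
```

Released: the head sits level on the rim and centred. Lowering to the neck and gripping.

Call:
arm_command(
  deltas=[
    {"hand":75,"tx":0,"ty":0,"tz":8,"wx":0,"wy":0,"wz":0},
    {"hand":75,"tx":0,"ty":0,"tz":8,"wx":0,"wy":0,"wz":0},
    {"hand":75,"tx":0,"ty":0,"tz":8,"wx":0,"wy":0,"wz":0},
    {"hand":75,"tx":0,"ty":0,"tz":5,"wx":0,"wy":0,"wz":0},
    {"hand":75,"tx":0,"ty":0,"tz":0,"wx":0,"wy":0,"wz":0},
    {"hand":75,"tx":0,"ty":0,"tz":0,"wx":0,"wy":0,"wz":0},
  ],
)

```text
clock: 17.68
eef_pos: [517.3, -229.7, 114.8]
tcp_rot: [3.141, 0.0, 1.571]
contact_force: [0.5, -0.4, -0.0]
opening: 0.878
grasp_force: 0.0
```

Call:
arm_command(
  deltas=[
    {"hand":55,"tx":0,"ty":0,"tz":0,"wx":0,"wy":0,"wz":0},
    {"hand":46,"tx":0,"ty":0,"tz":0,"wx":0,"wy":0,"wz":0},
    {"hand":42,"tx":0,"ty":0,"tz":0,"wx":0,"wy":0,"wz":0},
    {"hand":38,"tx":0,"ty":0,"tz":0,"wx":0,"wy":0,"wz":0},
    {"hand":30,"tx":0,"ty":0,"tz":0,"wx":0,"wy":0,"wz":0},
    {"hand":25,"tx":0,"ty":0,"tz":0,"wx":0,"wy":0,"wz":0},
    {"hand":25,"tx":0,"ty":0,"tz":0,"wx":0,"wy":0,"wz":0},
  ],
  squeeze=35,
)

```text
clock: 18.55
eef_pos: [517.0, -229.7, 115.0]
tcp_rot: [-3.141, 0.0, 1.571]
contact_force: [-1.7, 1.1, 6.1]
opening: 0.429
grasp_force: 34.9
```

Run:
```python
from h import *
g=grab('scene','s11.png'); s=r.sense(); e=s['eef_pos']; print(e,s['tcp_rot'],s['contact_force'],s['opening']*85.4,s['grasp_force'])
u,v=proj(g,[516,-231,166]).astype(int)
for y in range(v-22,v+22): print(y,' '.join('%3d'%a for a in g['image'][y,u-14:u+15].max(1)))
```

```text
[ 517.00383913 -229.6719044   114.97873085] [-3.14131189e+00  9.80036203e-05  1.57087991e+00] [-2.66836395 -0.09344437  5.16811831] 36.81874680865545 34.86157815903425
125  31  24  18  14  15  19  14  15  18  15  19  16  18  18  16  14  16  18  15  14  15  15  29  79 130 142  97  40  21
126  56  53  33  17  13  14  17  17  18  16  19  14  17  16  15  15  14  17  14  12  20  13  32  88 135 133  83  31  18
127  98 103  73  38  18  14  13  18  19  16  18  16  17  15  14  19  17  17  16  13  13  15  31  80 116 103  59  23  16
128 129 141 111  57  23  12  15  13  17  20  13  14  16  19  17  15  17  15  14  10  17  14  24  61  85  71  39  17  14
129 140 160 130  75  26  12  18  13  12  16  17  16  17  16  15  15  16  15  15  15  12  15  22  40  55  46  25  14  15
130 138 160 134  75  28  12  15  15  15  16  19  15  12  16  15  21  20  18  16  14  14  17  16  25  32  24  17  15  15
131 140 157 123  66  24  17  11  16  16  17  17  13  19  28  41  52  51  36  19  16  15  18  17  18  19  17  17  19  19
132 153 159 112  54  20  15  17  16  16  17  16  18  35  69  97 110 105  72  35  16  12  17 
[... 3647 characters left out ...]
 182 182 180 168 145 122 112 113 115 115 114 115 115 115 113 114 123 145 167 178 181 182 181 181 180
164 182 182 181 181 182 181 178 164 139 117 111 111 114 116 117 114 115 114 113 112 118 136 158 176 180 181 182 182 181
165 182 181 180 180 181 181 176 155 131 114 109 112 114 115 114 116 116 115 113 112 114 125 147 169 181 181 183 182 181
166 182 182 182 181 182 180 172 149 124 112 112 113 114 116 115 116 115 115 114 110 111 117 135 159 176 182 182 181 182
167 181 182 181 182 182 178 165 141 120 110 110 112 115 115 116 117 115 115 114 113 110 114 126 148 171 180 181 182 182
168 182 182 181 182 182 175 159 135 114 110 111 113 115 116 116 115 117 116 115 112 112 111 120 139 163 176 181 181 182
```

The pads hold the 38 mm neck just below the rim, with room above the stopper. Lifting.

Call:
arm_command(
  deltas=[
    {"hand":25,"tx":0,"ty":0,"tz":0,"wx":0,"wy":0,"wz":0},
    {"hand":25,"tx":0,"ty":0,"tz":0,"wx":0,"wy":0,"wz":0},
    {"hand":25,"tx":0,"ty":0,"tz":-2,"wx":0,"wy":0,"wz":0},
    {"hand":25,"tx":0,"ty":0,"tz":-4,"wx":0,"wy":0,"wz":0},
    {"hand":25,"tx":0,"ty":0,"tz":-8,"wx":0,"wy":0,"wz":0},
    {"hand":25,"tx":0,"ty":0,"tz":-10,"wx":0,"wy":0,"wz":0},
    {"hand":25,"tx":0,"ty":0,"tz":-12,"wx":0,"wy":0,"wz":0},
    {"hand":25,"tx":0,"ty":0,"tz":-12,"wx":0,"wy":0,"wz":0},
  ],
  squeeze=55,
)

```text
clock: 19.6
eef_pos: [517.3, -229.7, 163.8]
tcp_rot: [3.141, 0.0, 1.571]
contact_force: [0.4, 0.9, -2.0]
opening: 0.427
grasp_force: 55.1
```

Call:
arm_command(
  deltas=[
    {"hand":25,"tx":0,"ty":0,"tz":-12,"wx":0,"wy":0,"wz":0},
    {"hand":25,"tx":0,"ty":0,"tz":-12,"wx":0,"wy":0,"wz":0},
    {"hand":25,"tx":0,"ty":0,"tz":-12,"wx":0,"wy":0,"wz":0},
    {"hand":25,"tx":0,"ty":0,"tz":-10,"wx":0,"wy":0,"wz":0},
    {"hand":25,"tx":0,"ty":0,"tz":-6,"wx":0,"wy":0,"wz":0},
    {"hand":25,"tx":0,"ty":0,"tz":-3,"wx":0,"wy":0,"wz":0},
    {"hand":25,"tx":0,"ty":0,"tz":0,"wx":0,"wy":0,"wz":0},
    {"hand":25,"tx":0,"ty":0,"tz":0,"wx":0,"wy":0,"wz":0},
  ],
)

```text
clock: 20.6
eef_pos: [517.0, -229.5, 217.3]
tcp_rot: [-3.141, -0.0, 1.571]
contact_force: [-0.0, -0.4, -2.2]
opening: 0.424
grasp_force: 55.1
```

Call:
arm_command(
  deltas=[
    {"hand":25,"tx":0,"ty":0,"tz":0,"wx":0,"wy":0,"wz":0},
    {"hand":25,"tx":0,"ty":0,"tz":0,"wx":0,"wy":0,"wz":0},
    {"hand":25,"tx":0,"ty":0,"tz":0,"wx":0,"wy":0,"wz":0},
    {"hand":25,"tx":0,"ty":0,"tz":0,"wx":0,"wy":0,"wz":0},
  ],
)

```text
clock: 21.1
eef_pos: [517.2, -229.6, 217.7]
tcp_rot: [3.142, -0.0, 1.571]
contact_force: [-0.9, -0.1, -2.0]
opening: 0.427
grasp_force: 55.1
```

Run:
```python
from h import *
g=grab('scene','s12.png'); s=r.sense(); e=s['eef_pos']; print(e,s['tcp_rot'],s['contact_force'],s['opening']*85.4,s['grasp_force'],abs(s['qvel']).max())
dz=e[2]-115; print(dz,'base',proj(g,[516,-231,36+dz]),'rim',proj(g,[516,-231,166+dz]))
a=g['image'].max(2).astype(int)
v=int(proj(g,[516,-231,166+dz])[1]); ub=proj(g,[516,-231,36+dz]).astype(int)
for y in list(range(v-12,v+14,2)): print(y,' '.join('%3d'%q for q in a[y,236:266]))
print('base')
for y in range(ub[1]-40,ub[1]+22,4): print(y,' '.join('%3d'%q for q in a[y,222:282:2]))
```

```text
[ 517.20662653 -229.61350496  217.67511289] [3.14157867e+00 1.37536018e-05 1.57083941e+00] [-1.10476503  0.91493893 -1.77938875] 36.57500730158965 55.090431310236454 0.002480166394121033
102.67511288688124 base [250.8608465  156.07527707] rim [249.06946728 113.05789415]
101  96  61  22  15  16  18  13  15  38  84 137 171 181 182 180 169 131  74  30  13  14  16  14  13  16  14  18  21  30  51
103  32  25  16  17  18  18  14  31  80 137 168 174 173 172 176 177 162 118  60  22  15  15  15  11  29  59  93 117 136 152
105  19  17  15  13  17  16  16  24  61  93 104  94  90  89  95 106 105  84  47  19  13  19  18  31  81 136 169 178 180 180
107  16  15  18  16  17  15  16  16  13  15  17  15  13  15  14  17  17  17  10  13  28  44  48  62 114 163 179 182 182 181
109  58  33  17  17  16  18  21  19  16  15  12  14  11  10  12  12  10   9   9   9  28  48  56  70 120 166 180 178 172 167
111 146  94  36  16  20  35  54  58  42  21  10   7  15   8  12  12  11  17  21  19  27  46  57  68 116 157 166 163 158 165
113 162 107  45  16  21  36  59  65  49  25  13  10   7  11  10  14  23  39  50  42  
[... 2071 characters left out ...]
 159 161 160 159 160 160 160 159 159 159 153 146 176 181 181 180 178 178 178 178
160 181 181 181 181 182 181 181 178 156 142 145 149 154 156 156 155 151 146 141 144 164 176 180 179 179 179 177 176 178 177
164 181 180 180 181 182 181 181 180 179 180 180 179 177 175 173 175 177 176 178 181 182 180 180 180 181 180 180 178 177 178
168 181 182 180 180 181 182 182 181 181 181 181 181 180 180 181 180 181 180 180 181 180 182 181 180 179 179 176 177 178 175
172 181 181 182 181 182 181 181 181 181 182 181 179 178 180 181 181 174 175 179 180 180 180 179 178 175 175 178 176 177 177
176 178 179 179 179 180 181 181 181 181 182 180 176 171 165 161 163 166 168 170 170 176 179 179 178 179 178 176 177 178 179
```

The flask is lifted about 103 mm, with its base ellipse at (250.5,155) where predicted. It is upright and still, and the stopper is still in place. Handing in.

```bash
python3 -c "
from rig import r
print(r.sign_off())"
```

```text
the job is handed in; nothing more can be done
None
```

The stopper is home in the flask's neck, and the gripper is holding the flask by the neck about 10 cm above the plate, upright and steady; I handed the job in at about 21 s, and the sign-off returned no verdict.

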